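# Lock the tier organiser with the T-handled hex key

## Task

Lift the T-handled hex key up off its two-pronged hook stand and push its tip fully home into the hex socket of the organiser's lock screw, without turning the screw yet. Then, with the key kept fully home, turn the screw clockwise (seen from above) to its stop, so that its tongue lies over the foot tab of the trays. Leave the key standing fully home in the screw, let go and draw clear; do not disturb the lid, the bowl or the loose weight.

Things in the scene. Friction and masses are not known exactly. Their poses are not given: they have to be found in the camera images.
- hex_key: T-handled hex key, 0.3 kg. Origin: centre of the shaft's lower end (tip); z up the shaft. Steel hexagonal shaft 95 mm long, 20 mm across flats (two face +x and -x); lowest 3 mm only 16.5 mm. It fits the socket at the yaw of socket_mouth plus any multiple of 60 degrees. Starts hanging upright, bar across the two prongs, shaft between them, within 5 mm of the middle.
- hang_point (a point): midway between the two prongs of the fixed key stand, where the bar's underside rests, 124 mm over the marble; z up. Steel prongs 8 mm thick, 60 mm apart in y, point to -x; tips 33 mm out, turned up 15 mm; behind the bar (+x, 21 mm on) they rise 10 mm and run to a wooden post, 90 mm wide, near face 89 mm behind, top 14 mm above this point. Base 170 x 130 x 12 mm.
- socket_mouth (a point): centre of the socket's mouth on top of the steel lock screw, 62 mm over the marble; z up the screw's axis, +x towards its tongue, turns with the screw. Hexagonal recess 21.5 mm across flats, 28 mm deep, flats facing +x and -x and every 60 degrees, mouth with a 45 degree lead-in of about 3 mm. Round screw head 51 mm across, 38 mm tall.
- tongue_tip (a point): outer end of the flat steel tongue at the foot of the screw head, top of the tongue, 77 mm from the axis, 33 mm over the marble; tongue 24 mm wide, 8 mm thick. Turns with the screw; when locked it points along the organiser's +y, over the foot tab of the trays.
- lock_screw (a joint): angle of the lock screw in rad, growing clockwise seen from above; 1.25 at its hard stop (locked, tongue over the tab); starts between 0 and 0.4. Friction holds it where it is left (about 0.12 N m to turn). The key has about 0.15 rad of play each way in the socket.
- key_handle (a point): centre of the key's black handle bar, 107 mm above its tip, axes as the key's. Bar 110 mm (along y) by 22 mm (x) by 24 mm (z), centred on the shaft.
- organiser: fixed clear acrylic organiser, origin on the marble under the screw's axis, z up. Base 160 mm (x) by 410 mm (y), 8 mm thick, from y = -60 mm. Aluminium pedestal under the screw 68 mm across, top at 24 mm. Trays begin at y = 105 mm, 140 mm deep: 53 mm high (weights in them to 65 mm), from y = 225 mm 143 mm high (valves to 147 mm).
- kadai_lid: bystander: domed steel lid with a knob, 170 mm across, 58 mm high, lying on the marble; origin at the centre of its underside
- glass_bowl: bystander: glass bowl, 140 mm across, 65 mm high; origin at the centre of its underside
- loose_weight: bystander: steel regulator weight, 48 mm across, 64 mm high, standing on the marble; origin at the centre of its underside
There are look-alikes about, which are no part of the job. Several things have the shape of the hex_key; the one meant has the colours described above.

How it is judged:
By the outcome, as a careful person would: the job done as asked, in the order asked, and still so for the second after the job is handed in, with the robot touching nothing.
It also fails if it takes over 48 s, if anything falls off the work surface, if the arm or the gripper's body presses on something with over 40 N, if the wrist force passes 120 N, or if a joint passes its speed limit or range.

## Robot

A 6-joint arm with a two-finger parallel gripper is mounted at the origin on the work surface. World frame = base frame: x ahead of the robot, y to its left, z up, the work surface at z = 0. Lengths are in mm, angles in rad, forces in N, time in s.
With the tool pointing down it reaches from about 350 to 775 mm from the base axis. Payload 7.3 kg.
Tool frame: the origin (TCP) lies between the finger pads; the fingertips stand 25 mm ahead of it and the grasp point (between the pads) lies 6 mm ahead of it; z points along the fingers, y is the line along which they close (so a half turn about z gives the same grasp; the last joint's range is limited). The gripper opens to 92 mm and grips with 3 to 60 N. Pads are 19 mm wide; open, the fingers measure 130 mm over their backs; the gripper's body (75 mm by 190 mm) begins 47 mm behind the grasp point.
Start: joints at [-1.249, 0.342, 1.524, -0, 1.275, -0.146], TCP at [236.758, -468.602, 251.741] pointing down, gripper open.
Joint ranges: [-2.53, 2.53], [-0.77, 2.02], [0.04, 2.7], [-1, 4.14], [0.28, 2.66], [-3.11, 3.11]. Speed limits (rad/s): [2.57, 2.57, 3.14, 3.14, 3.14, 3.14].

## Interface

Orientations are given as [roll, pitch, yaw] about the fixed x, y, z axes, in that order (R = Rz(yaw) Ry(pitch) Rx(roll)).
In Python, from plant import bot gives the robot as it stands.
- The arm moves only by the tool play_rows, never from a script. Its argument "commands" is a list of rows, each an object of numbers: "x", "y", "z": the shift along the tool's x, y, z in m; "twist": the turn about the tool's z in degrees. In form: [{"x": .., "y": .., "z": .., "twist": ..}, ...]. A call has exactly 8 rows; each row is the pose to reach, as a shift and turn from the pose commanded when the call began, along the tool's axes at that moment; what a row does not reach only later rows make up. A row lasts 1/10 s, in which the tool goes at most 50 mm and 8.59 degrees, less where a joint would pass 70% of its speed; a pose out of reach is approached as far as the arm can. A call with a gripper value outside its range is refused whole. "jaw" is the closure, from 0 (fully open) to 1 (shut), set as the call begins (left out, the last holds). The fingers move at their own pace and stop on an object; the grip force is fixed at half the most. Time passes only in rows, so rows that repeat a pose let the fingers close, or fill a call up. It gives the time, the measured TCP pose, the force, the opening and the grip force at its end, in the units of the state.
- bot.get_obs(): the state, without advancing time (a new reading comes with each control period).
- bot.capture(name): name is "scene" or "side" or "wrist"; returns a dict with "pixels" (400x640x3 uint8, red, green, blue), "fx", "fy", "cx", "cy" (pixels), "k1" (the pictures are not rectified: a ray, as slopes to the right and down, at radius r is drawn at 1 + k1 r^2 times it, then the intrinsics apply), "eye" and "rotation" of the camera in the world. Camera axes: x right, y down, z forward; pixel columns grow to the right and rows downward; lengths in mm; the calibration is good to about 2 mm. A picture is of the moment at which its call begins. There is no depth.
- bot.close_job(): hands the job in; it is judged then, once.
The state is a dict: "time": time; "joint_positions": joint angles; "dq": joint speeds; "tau": joint torques, N m; "tool_pos": TCP position; "tcp_rot": TCP orientation; "contact_force": force on the tool from outside, world axes, zero at the start; "moment": the same for the moment, N m; "grip_width": finger opening in mm; "finger_force": force on a finger pad.
Only numpy, scipy, OpenCV 4.12 (cv2) and the standard library are available. Lean on these libraries where they do the work, as an engineer would, in place of code of your own. Each camera call takes 0.05 s, during which the arm holds its last target. There are 200 camera calls.

## Working session

There is one attempt and no reset: what is moved stays moved. The work goes in short steps, Python scripts to look and compute and a tool call to move; the robot and the scene stay as the last step left them, time stands still between calls to the robot, and variables do not carry over. Pictures are saved under pics/ and viewed, at most 10 in all, crops included, and the job is handed in when it is done.

Besides the shell and the picture viewer there is one more tool, called after "Call:" as name([rows], argument=value, ...), one row to a line, values as JSON. play_rows: Moves the arm, as the interface text tells. Its arguments: {"type":"object","properties":{"commands":{"type":"array"},"jaw":{"type":"number"}},"required":["commands"]}

```bash
mkdir -p pics; ls
cat > h.py <<'E'
import numpy as np, cv2, pickle
from plant import bot
def cap(n,f):
    c=bot.capture(n); pickle.dump(c,open(f+'.pkl','wb'))
    cv2.imwrite('pics/'+f+'.png',cv2.cvtColor(np.asarray(c['pixels'],np.uint8),cv2.COLOR_RGB2BGR)); return c
def load(f): return pickle.load(open(f+'.pkl','rb'))
def ray(c,u,v):
    K=np.array([[c['fx'],0,c['cx']],[0,c['fy'],c['cy']],[0,0,1.]])
    p=cv2.undistortPoints(np.array([[[u,v]]],float),K,np.array([c['k1'],0,0,0.]))[0,0]
    return np.array(c['eye'],float), np.array(c['rotation'],float).reshape(3,3)@np.array([p[0],p[1],1])
def onz(c,u,v,z):
    e,d=ray(c,u,v); return e+d*(z-e[2])/d[2]
def two(c1,p1,c2,p2):
    e1,d1=ray(c1,*p1); e2,d2=ray(c2,*p2)
    s=np.linalg.lstsq(np.stack([d1,-d2],1),e2-e1,rcond=None)[0]
    a=e1+s[0]*d1;b=e2+s[1]*d2; return (a+b)/2,np.linalg.norm(a-b)
def proj(c,P):
    R=np.array(c['rotation'],float).reshape(3,3); p=R.T@(np.array(P,float)-np.array(c['eye'],float))
    x,y=p[:2]/p[2]; k=1+c['k1']*(x*x+y*y); return c['fx']*x*k+c['cx'],c['fy']*y*k+c['cy']
E
python3 - <<'E'
from h import *
a=cap('scene','s0');b=cap('side','d0');w=cap('wrist','w0')
for c in(a,b,w): print({k:np.round(v,3).tolist() for k,v in c.items() if k!='pixels'})
print(bot.get_obs())
E
```

```text
pics
{'fx': 422.079, 'fy': 422.079, 'cx': 323.49, 'cy': 206.774, 'k1': -0.054, 'eye': [1179.166, -145.531, 549.569], 'rotation': [-2.196, 0.011, 1.514]}
{'fx': 362.337, 'fy': 362.337, 'cx': 316.688, 'cy': 198.979, 'k1': -0.006, 'eye': [362.544, 583.481, 521.445], 'rotation': [-2.108, -0.005, -2.869]}
{'fx': 347.436, 'fy': 347.436, 'cx': 325.413, 'cy': 200.71, 'k1': 0.008, 'eye': [298.642, -435.443, 384.176], 'rotation': [2.877, 0.002, -1.104]}
{'time': 0.15, 'joint_positions': array([-1.24899328e+00,  3.42602215e-01,  1.52476444e+00,  3.78963457e-06,
        1.27535904e+00, -1.45987147e-01]), 'dq': array([ 4.48239036e-04, -2.11851589e-03, -2.09540344e-03,  1.13528425e-03,
        1.23580693e-04, -5.96398360e-05]), 'tau': array([ 9.59748104e-04, -4.31471300e+01, -2.44352120e+01,  7.18112011e-02,
        5.36806067e-02, -8.71365205e-05]), 'tool_pos': array([ 236.67762481, -468.34533039,  251.19563051]), 'tcp_rot': array([-3.14047219e+00, -1.68408269e-04,  4.67788989e-01]), 'contact_force': array([ 0.25839305,  0.88931922, -0.32274355]), 'moment': array([-0.02483655, -0.01382908,  0.03360875]), 'finger_force': 0.0, 'grip_width': 91.90166501203784}
```

Run:
```python
s=open('h.py').read()
s=s.replace("np.array(c['rotation'],float).reshape(3,3)","R_(c['rotation'])").replace("from plant import bot","from plant import bot\nfrom scipy.spatial.transform import Rotation\nR_=lambda r: Rotation.from_euler('xyz',r).as_matrix()")
open('h.py','w').write(s)
```

```text
(no output)
```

View pics/s0.png

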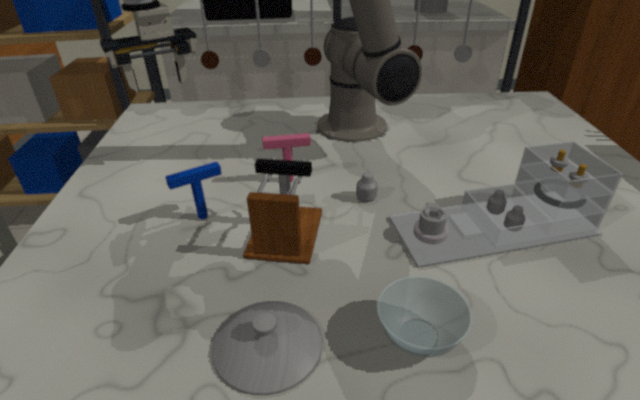

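View pics/d0.png

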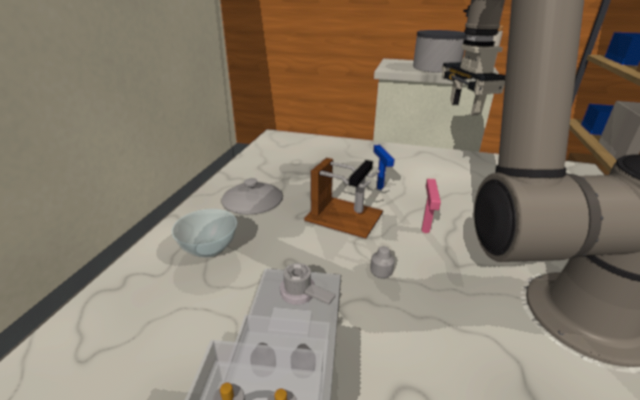

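Scene image: candidates are a black-bar key with a steel shaft on the stand (284,167), a blue T-key (195,178) and a pink T-key (287,143). The black one on the hook stand matches. The side image shows black bar (360,173), screw (297,275) and tongue pointing right to (325,295). Now one close crop to check.

Run:
```python
from h import *
s=cv2.imread('pics/s0.png');d=cv2.imread('pics/d0.png')
def cr(i,x,y,w,h,k=4): return cv2.resize(i[y:y+h,x:x+w],(400,300),interpolation=cv2.INTER_CUBIC)
cv2.imwrite('pics/c0.png',np.vstack([np.hstack([cr(s,230,140,100,75),cr(d,310,145,100,75)]),np.hstack([cr(s,390,190,100,75),cr(d,255,250,100,75)])]))
S,D=load('s0'),load('d0')
def bar(c,x0,y0,x1,y1):
    g=c['pixels'][y0:y1,x0:x1].max(2)
    m=(g<45).astype(np.uint8); n,l,st,ce=cv2.connectedComponentsWithStats(m); i=1+st[1:,4].argmax()
    pts=np.argwhere(l==i)[:,::-1].astype(np.float32); r=cv2.minAreaRect(pts); b=cv2.boxPoints(r)+[x0,y0]
    print(st[i],ce[i]+[x0,y0],b.round(1).tolist()); return ce[i]+[x0,y0],b
a=bar(S,240,150,330,185); b=bar(D,340,155,377,195)
print(two(S,a[0],D,b[0]))
```

```text
[ 15   9  56  17 750] [283.136 167.128] [[254.4, 172.7], [255.4, 158.2], [310.7, 162.1], [309.7, 176.7]]
[  9   6  23  26 275] [360.24727273 173.43272727] [[346.5, 180.5], [368.0, 159.0], [375.5, 166.5], [354.0, 188.0]]
(array([ 468.2280627 , -187.62417955,  134.02076784]), np.float64(1.9204126547663598))
```

View pics/c0.png

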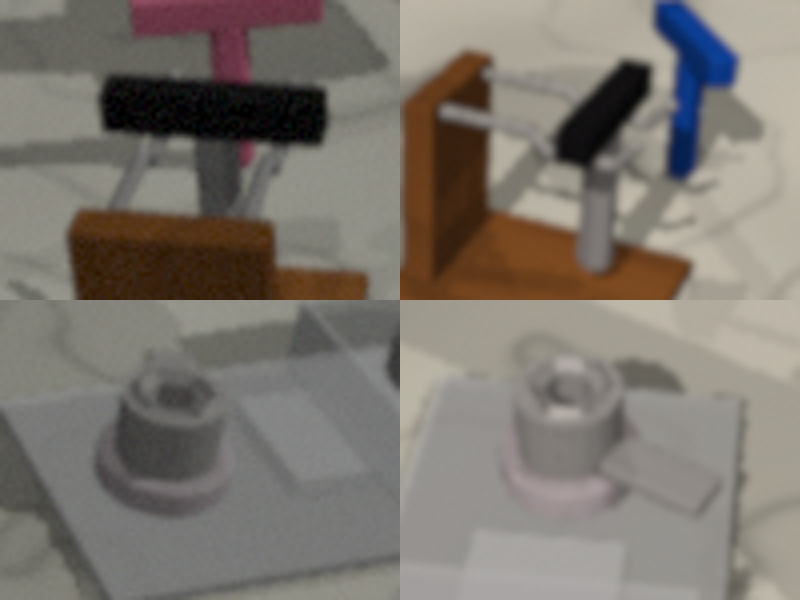

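The crop shows the black bar with a steel shaft hanging on the prongs (top panels, scene (284,167)). The screw head's top centre is at about side (297,270) / scene (433,213), and the tongue tip at side (332,299).

Run:
```python
from h import *
S,D=load('s0'),load('d0')
p,q=onz(S,254.9,165.5,136),onz(S,310.2,169.4,136); print(p,q,np.degrees(np.arctan2(*(q-p)[1::-1])),(p+q)/2)
p,q=onz(D,350.2,184.2,136),onz(D,371.7,162.7,136); print(p,q,np.degrees(np.arctan2(*(q-p)[1::-1])),(p+q)/2)
A=onz(S,433,213.5,62);B=onz(D,296.9,270.5,62);T=onz(D,331.8,299.2,33)
print(A,B,two(S,(433,213.5),D,(296.9,270.5)),T,np.degrees(np.arctan2(*(T-B)[1::-1])),np.hypot(*(T-B)[:2]))
# organiser base edge in scene crop: (0,403)->(105,600) crop ; side: (745,400),(430,382)
e=[onz(S,390,215.7,8),onz(S,416,265,8)];f=[onz(D,255+345/4,250+25,8),onz(D,255+35/4,250+20,8)]
for a,b in(e,f): print(a,b,np.degrees(np.arctan2(*(b-a)[1::-1])))
```

```text
[ 459.36090517 -243.15543606  136.        ] [ 482.47181845 -135.99192584  136.        ] 77.8299646314333 [ 470.91636181 -189.57368095  136.        ]
[ 480.42350527 -122.68657264  136.        ] [ 450.43428612 -248.7777933   136.        ] -103.3785212093148 [ 465.4288957  -185.73218297  136.        ]
[541.08339418  97.06170778  62.        ] [533.47597521 100.90506907  62.        ] (array([535.22940121,  98.37840418,  58.47706133]), np.float64(2.063606151327808)) [460.06196725 125.27592575  33.        ] 161.63565707289166 77.35344349290386
[471.54037602  30.46394166   8.        ] [624.13968419  50.61906497   8.        ] 7.5240041046370605
[461.96868587  32.14283618   8.        ] [620.37469917  61.67113453   8.        ] 10.55925377899124
```

Call:
play_rows([
  {"x": 0.04, "y": -0.018, "z": 0, "twist": -6},
  {"x": 0.085, "y": -0.037, "z": 0, "twist": -13},
  {"x": 0.13, "y": -0.057, "z": 0, "twist": -20},
  {"x": 0.175, "y": -0.077, "z": 0, "twist": -27},
  {"x": 0.22, "y": -0.097, "z": 0, "twist": -34},
  {"x": 0.265, "y": -0.116, "z": 0, "twist": -41},
  {"x": 0.305, "y": -0.134, "z": 0, "twist": -47},
  {"x": 0.333, "y": -0.146, "z": 0, "twist": -50.7},
], jaw=0.0)

```text
time: 0.95
tool_pos: [469.4, -185.6, 251.6]
tcp_rot: [-3.141, -0.0, 1.358]
contact_force: [0.3, -0.3, -1.0]
grip_width: 92.2
finger_force: 0.0
```

Run:
```python
from h import *
w=cap('wrist','w1'); print(w['eye'],w['rotation']); o=bot.get_obs(); print(o['time'],o['tool_pos'],o['tcp_rot'],o['contact_force'])
for z in(136,148,29): print(proj(w,[468,-188,z]))
```

```text
[ 483.59675834 -115.79139527  384.64876446] [ 2.87804833e+00  9.11846064e-04 -2.13678931e-01]
1.0 [ 471.22008414 -183.20353792  251.54591178] [ 3.14061660e+00 -2.46166023e-03  1.36225881e+00] [ 1.01738226  3.2176194  -0.23901411]
(np.float64(325.81048034415954), np.float64(209.4852910700678))
(np.float64(325.8137470725546), np.float64(214.2801509034463))
(np.float64(325.7906057474836), np.float64(180.27756581134105))
```

View pics/w1.png

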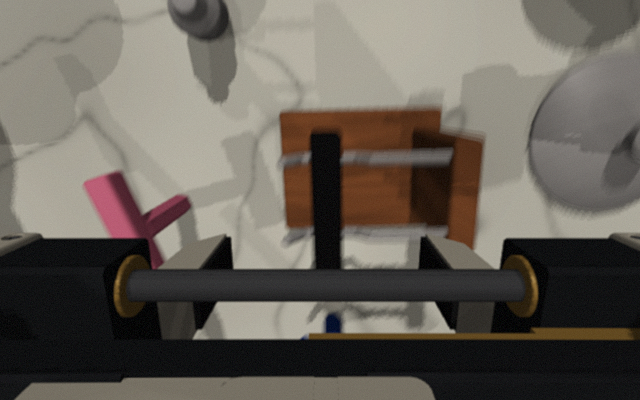

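The wrist view shows the black bar running vertically from (326,132) down past (328,268), over the two prongs at v≈157 and v≈232, with the post at (465,190). I'll measure the bar edges.

Run:
```python
from h import *
w=cap('wrist','w2'); o=bot.get_obs(); print(o['time'],o['tool_pos'],o['tcp_rot'])
g=w['pixels'].max(2)[120:268,280:370]; m=(g<45).astype(np.uint8)
for v in range(8,145,8):
    u=np.where(m[v])[0]; print(v+120,(u.min()+280,u.max()+280,len(u)) if len(u) else None,end=' ')
C=[]
for v in (150,170,190,210,230,250):
    u=np.where(m[v-120])[0]+280; C.append(onz(w,u.mean(),v,148))
C=np.array(C); d=np.polyfit(C[:,1],C[:,0],1); print('\n',C.round(1).tolist(),'angle',np.degrees(np.arctan2(1,d[0])))
top=np.where(m.sum(1)>15)[0].min()+120; E=onz(w,326,top-.5,148); print(top,E)
th=np.arctan2(1,d[0]); k=E-55*np.array([np.cos(th),np.sin(th),0]); print('centre',k, 'x on line',np.polyval(d,k[1]))
yaw=o['tcp_rot'][2]; e=k[:2]-o['tool_pos'][:2]; print('tool dx,dy',e@[np.cos(yaw),np.sin(yaw)],e@[np.sin(yaw),-np.cos(yaw)],'yaw',np.degrees(yaw))
```

```text
1.05 [ 469.82203838 -185.21217405  251.44205094] [ 3.14150406e+00 -9.37074351e-04  1.35858054e+00]
128 None 136 None 144 (np.int64(306), np.int64(336), 31) 152 (np.int64(306), np.int64(336), 31) 160 (np.int64(306), np.int64(336), 31) 168 (np.int64(306), np.int64(336), 31) 176 (np.int64(307), np.int64(336), 30) 184 (np.int64(307), np.int64(337), 31) 192 (np.int64(307), np.int64(336), 30) 200 (np.int64(307), np.int64(336), 30) 208 (np.int64(307), np.int64(336), 30) 216 (np.int64(308), np.int64(336), 29) 224 (np.int64(308), np.int64(337), 30) 232 (np.int64(308), np.int64(337), 30) 240 (np.int64(309), np.int64(336), 28) 248 (np.int64(309), np.int64(336), 28) 256 (np.int64(309), np.int64(336), 28) 264 (np.int64(309), np.int64(336), 28) 
 [[476.3, -140.1, 148.0], [473.8, -153.6, 148.0], [470.8, -167.4, 148.0], [468.0, -181.8, 148.0], [464.9, -196.5, 148.0], [462.0, -211.7, 148.0]] angle 78.57227079872933
139 [ 481.25219477 -133.27189086  148.        ]
centre [ 470.35494934 -187.18153788  148.        ] x on line 466.86326767194225
tool dx,dy -1.8129391576031935 0.935756159378196 yaw 77.84093116100307
```

Call:
play_rows([
  {"x": 0.001, "y": -0.002, "z": 0.01, "twist": 0},
  {"x": 0.001, "y": -0.002, "z": 0.03, "twist": 0},
  {"x": 0.001, "y": -0.002, "z": 0.055, "twist": 0},
  {"x": 0.001, "y": -0.002, "z": 0.08, "twist": 0},
  {"x": 0.001, "y": -0.002, "z": 0.1, "twist": 0},
  {"x": 0.001, "y": -0.002, "z": 0.108, "twist": 0},
  {"x": 0.001, "y": -0.002, "z": 0.108, "twist": 0},
  {"x": 0.001, "y": -0.002, "z": 0.108, "twist": 0},
])

```text
time: 1.85
tool_pos: [466.4, -187.4, 144.3]
tcp_rot: [3.141, 0.0, 1.352]
contact_force: [-0.2, 0.1, 0.8]
grip_width: 91.9
finger_force: 0.0
```

Call:
play_rows([
  {"x": 0, "y": 0, "z": 0, "twist": 0},
  {"x": 0, "y": 0, "z": 0, "twist": 0},
  {"x": 0, "y": 0, "z": 0, "twist": 0},
  {"x": 0, "y": 0, "z": 0, "twist": 0},
  {"x": 0, "y": 0, "z": 0, "twist": 0},
  {"x": 0, "y": 0, "z": 0, "twist": 0},
  {"x": 0, "y": 0, "z": 0, "twist": 0},
  {"x": 0, "y": 0, "z": 0, "twist": 0},
], jaw=1.0)

```text
time: 2.65
tool_pos: [466.4, -186.7, 143.7]
tcp_rot: [3.142, 0.0, 1.353]
contact_force: [-0.9, 1.2, 0.0]
grip_width: 32.7
finger_force: 0.0
```

Call:
play_rows([
  {"x": 0, "y": 0, "z": 0, "twist": 0},
  {"x": 0, "y": 0, "z": 0, "twist": 0},
  {"x": 0, "y": 0, "z": 0, "twist": 0},
  {"x": 0, "y": 0, "z": 0, "twist": 0},
  {"x": 0, "y": 0, "z": 0, "twist": 0},
  {"x": 0, "y": 0, "z": -0.005, "twist": 0},
  {"x": 0, "y": 0, "z": -0.01, "twist": 0},
  {"x": 0, "y": 0, "z": -0.015, "twist": 0},
])

```text
time: 3.45
tool_pos: [466.1, -186.5, 159.0]
tcp_rot: [-3.141, -0.0, 1.353]
contact_force: [0.0, 0.4, -2.6]
grip_width: 21.5
finger_force: 30.0
```

Call:
play_rows([
  {"x": 0, "y": 0, "z": -0.01, "twist": 0},
  {"x": 0, "y": 0, "z": -0.025, "twist": 0},
  {"x": 0, "y": 0, "z": -0.045, "twist": 0},
  {"x": 0, "y": 0, "z": -0.065, "twist": 0},
  {"x": 0, "y": 0, "z": -0.085, "twist": 0},
  {"x": 0, "y": 0, "z": -0.1, "twist": 0},
  {"x": 0, "y": 0, "z": -0.11, "twist": 0},
  {"x": 0, "y": 0, "z": -0.11, "twist": 0},
])

```text
time: 4.25
tool_pos: [466.8, -187.0, 270.3]
tcp_rot: [3.139, 0.001, 1.353]
contact_force: [0.2, 0.4, -3.6]
grip_width: 21.7
finger_force: 30.0
```

Run:
```python
from h import *
o=bot.get_obs(); yaw=o['tcp_rot'][2]; p=o['tool_pos']; print(p,np.degrees(yaw))
e=np.array([536,98.5])-p[:2]; print(e@[np.cos(yaw),np.sin(yaw)],e@[np.sin(yaw),-np.cos(yaw)])
```

```text
[ 466.82835388 -186.97320517  270.3234133 ] 77.50312007743901
293.6775214830356 5.760283993108652
```

Call:
play_rows([
  {"x": 0.015, "y": 0, "z": 0, "twist": 0},
  {"x": 0.045, "y": 0, "z": 0, "twist": 0},
  {"x": 0.085, "y": 0, "z": 0, "twist": 0},
  {"x": 0.125, "y": 0, "z": 0, "twist": 0},
  {"x": 0.16, "y": 0, "z": 0, "twist": 0},
  {"x": 0.185, "y": 0, "z": 0, "twist": 0},
  {"x": 0.195, "y": 0, "z": 0, "twist": 0},
  {"x": 0.195, "y": 0, "z": 0, "twist": 0},
])

```text
time: 5.05
tool_pos: [508.3, 5.2, 267.9]
tcp_rot: [-3.14, 0.0, 1.355]
contact_force: [0.3, -1.6, -3.7]
grip_width: 21.7
finger_force: 30.0
```

Run:
```python
from h import *
for i in range(3): w=cap('wrist','w3')
o=bot.get_obs(); print(o['time'],o['tool_pos'],o['tcp_rot'],w['eye'])
s=cap('scene','s3');d=cap('side','d3')
print(proj(w,[536,98.5,62]),proj(w,[460,125,33]))
W=cv2.imread('pics/w3.png');S=cv2.imread('pics/s3.png');D=cv2.imread('pics/d3.png')
u,v=map(int,proj(w,[520,105,50])); x0,y0=max(u-80,0),max(v-60,0); print(x0,y0)
cv2.imwrite('pics/c3.png',cv2.resize(W[y0:y0+120,x0:x0+160],(800,600),interpolation=cv2.INTER_CUBIC))
```

```text
5.2 [508.30429228   2.8685579  268.35558793] [-3.14081502e+00  6.15108063e-04  1.35195184e+00] [523.0229204   73.12924392 401.20269447]
(np.float64(333.83481861968346), np.float64(75.38535513695076)) (np.float64(252.83635924630164), np.float64(67.89678870007339))
235 13
```

View pics/c3.png

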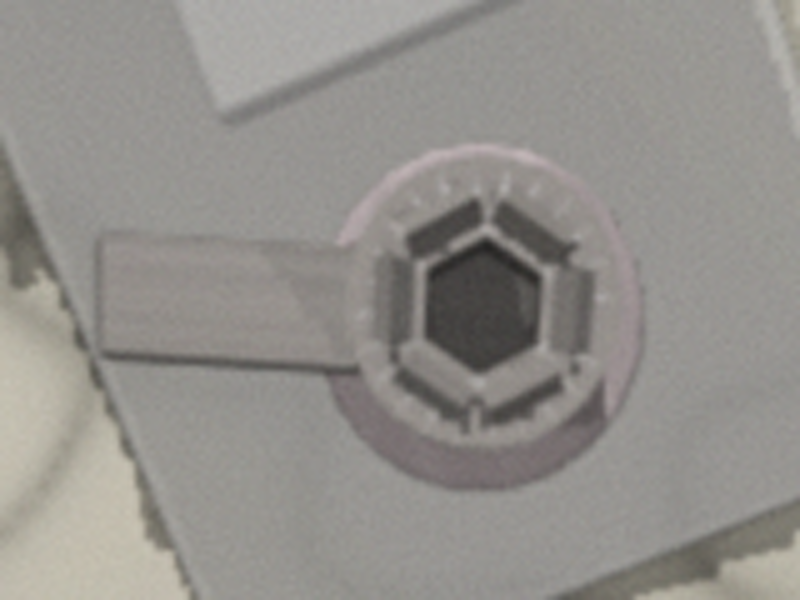

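The crop shows the hex socket centred at crop (483,309), i.e. wrist pixel (331.7,75), with flats left and right. The tongue's centreline runs from crop (101,294) to (340,306).

Run:
```python
from h import *
w=load('w3'); f=lambda x,y,z: onz(w,235+x/5-.4,13+y/5-.4,z)
C=f(483,309,62); ang=lambda a,b: np.degrees(np.arctan2(*(b-a)[1::-1]))
T=f(101,294,33); print('C',C,'T',T,'axis->tip',ang(C,T),np.hypot(*(T-C)[:2]))
for a,b in(((340,245),(105,235)),((355,368),(100,353))): print(ang(f(*a,33),f(*b,33)))
print('flats+90',ang(f(420,345,59),f(422,275,59))+90,ang(f(545,340,59),f(548,270,59))+90,'circ',f(476,308,62))
print('tab edge',ang(f(228,120,16),f(520,0,16)),'base',ang(f(0,130,8),f(200,600,8)),ang(f(560,600,8),f(800,495,8)))
o=bot.get_obs(); print(o['tool_pos'],np.degrees(o['tcp_rot'][2]))
yaw=o['tcp_rot'][2]; e=C[:2]-o['tool_pos'][:2]; print(e@[np.cos(yaw),np.sin(yaw)],e@[np.sin(yaw),-np.cos(yaw)])
# key in scene/side images: expected tip
for n in('s3','d3'):
    c=load(n); p=o['tool_pos']
    print(n,proj(c,p+[0,0,-6]),proj(c,p+[0,0,-115]),proj(c,p+[0,0,-60]))
    i=cv2.imread(f'pics/{n}.png'); u,v=map(int,proj(c,p+[0,0,-60])); cv2.imwrite(f'pics/k{n}.png',cv2.resize(i[v-40:v+40,u-50:u+50],(400,320),interpolation=cv2.INTER_CUBIC)); print(u-50,v-40)
cv2.imwrite('pics/k3.png',np.hstack([cv2.imread('pics/ks3.png'),cv2.imread('pics/kd3.png')]))
```

```text
C [533.81462417  99.86220173  62.        ] T [461.02049545 121.42387416  33.        ] axis->tip 163.50067356729323 75.92029303359386
165.20069481991163
164.27333870838683
flats+90 165.41378403726682 165.64872495655231 circ [532.5947022  100.31163008  62.        ]
tab edge 7.80846722146711 base -81.05272437586517 10.854976691898784
[508.41779202   2.60604977 268.56077358] 77.4146208451544
100.45314206812259 3.595055898221001
s3 (np.float64(389.7469687454155), np.float64(110.19401779069823)) (np.float64(385.131051264559), np.float64(165.55931747481816)) (np.float64(387.38004253194384), np.float64(138.75010751359127))
337 98
d3 (np.float64(324.93045514561305), np.float64(151.90702123823903)) (np.float64(324.01645813955054), np.float64(203.92356731068398)) (np.float64(324.45899864338855), np.float64(178.75053774189578))
274 138
```

View pics/k3.png

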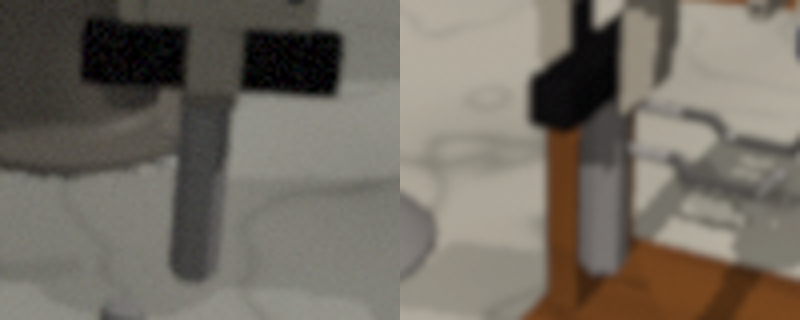

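Key is held upright; its tip appears at scene (385,167) and side (325,206), as expected. Now over the socket.

Call:
play_rows([
  {"x": 0.015, "y": 0.001, "z": 0, "twist": 0.5},
  {"x": 0.04, "y": 0.002, "z": 0, "twist": 1},
  {"x": 0.065, "y": 0.003, "z": 0, "twist": 2},
  {"x": 0.088, "y": 0.004, "z": 0.01, "twist": 2.4},
  {"x": 0.0995, "y": 0.004, "z": 0.03, "twist": 2.4},
  {"x": 0.0995, "y": 0.004, "z": 0.055, "twist": 2.4},
  {"x": 0.0995, "y": 0.004, "z": 0.075, "twist": 2.4},
  {"x": 0.0995, "y": 0.004, "z": 0.08, "twist": 2.4},
])

```text
time: 6.1
tool_pos: [532.9, 99.1, 186.4]
tcp_rot: [-3.137, 0.002, 1.31]
contact_force: [0.3, 0.1, -3.5]
grip_width: 22.1
finger_force: 30.0
```

Run:
```python
from h import *
s=cap('scene','s4');s=cap('scene','s4');d=cap('side','d4');o=bot.get_obs();print(o['time'],o['tool_pos'],np.degrees(o['tcp_rot'][2]))
def cr(n,u,v): return cv2.resize(cv2.imread(f'pics/{n}.png')[v:v+60,u:u+50],(400,480),interpolation=cv2.INTER_CUBIC)
cv2.imwrite('pics/c4.png',np.hstack([cr('s4',408,175),cr('d4',272,225)]))
```

```text
6.25 [534.50007272  99.34756227 189.30154577] 75.04362091467178
```

View pics/c4.png

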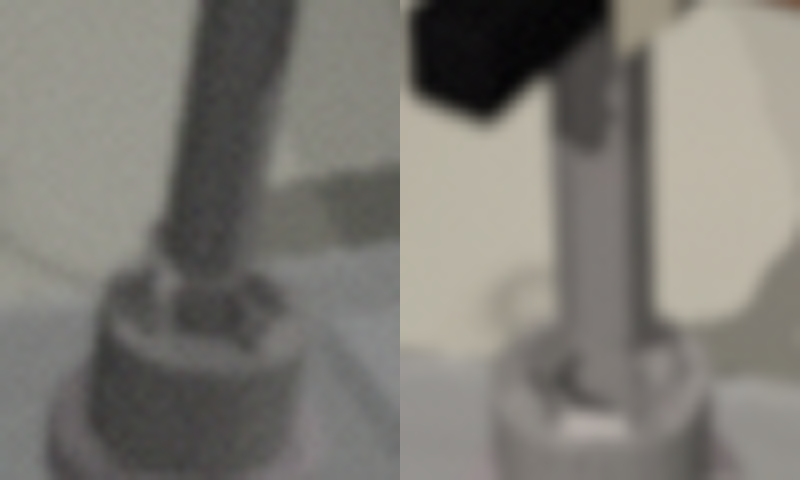

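The tip is just above the mouth: scene crop tip (205,265) over mouth centre (202,315); side crop tip around (608,395) by mouth centre (603,385). A numeric check of the depth offset follows.

Run:
```python
from h import *
o=bot.get_obs();p=o['tool_pos'];print(p)
for n,u,v in(('s4',408,175),('d4',272,225)):
    c=load(n)
    for P in ([*p[:2],62],[*p[:2],p[2]-114.7],[533.8,99.9,62]): a=proj(c,P); print(n,[(a[0]-u+.5)*8,(a[1]-v+.5)*8])
```

```text
[534.50007272  99.34756227 189.30154577]
s4 [np.float64(206.03740810843647), np.float64(295.43357269731246)]
s4 [np.float64(213.4107583001596), np.float64(253.31061398260726)]
s4 [np.float64(207.50055953745323), np.float64(293.6305833687686)]
d4 [np.float64(201.1241940659056), np.float64(362.8008170439043)]
d4 [np.float64(199.82536330637913), np.float64(321.3896663666342)]
d4 [np.float64(203.23426722858767), np.float64(364.912259548214)]
```

Call:
play_rows([
  {"x": 0, "y": 0, "z": 0.004, "twist": 0},
  {"x": 0, "y": 0, "z": 0.008, "twist": 0},
  {"x": 0, "y": 0, "z": 0.011, "twist": 0},
  {"x": 0, "y": 0, "z": 0.013, "twist": 0},
  {"x": 0, "y": 0, "z": 0.015, "twist": 0},
  {"x": 0, "y": 0, "z": 0.017, "twist": 0},
  {"x": 0, "y": 0, "z": 0.019, "twist": 0},
  {"x": 0, "y": 0, "z": 0.021, "twist": 0},
])

```text
time: 7.05
tool_pos: [534.3, 100.1, 167.8]
tcp_rot: [3.141, -0.0, 1.311]
contact_force: [0.8, 0.9, -2.4]
grip_width: 22.0
finger_force: 30.0
```

Call:
play_rows([
  {"x": 0, "y": 0, "z": 0.003, "twist": 0},
  {"x": 0, "y": 0, "z": 0.006, "twist": 0},
  {"x": 0, "y": 0, "z": 0.009, "twist": 0},
  {"x": 0, "y": 0, "z": 0.012, "twist": 0},
  {"x": 0, "y": 0, "z": 0.014, "twist": 0},
  {"x": 0, "y": 0, "z": 0.016, "twist": 0},
  {"x": 0, "y": 0, "z": 0.0175, "twist": 0},
  {"x": 0, "y": 0, "z": 0.0175, "twist": 0},
])

```text
time: 7.85
tool_pos: [534.2, 100.0, 150.0]
tcp_rot: [3.141, -0.0, 1.311]
contact_force: [1.6, 1.9, -4.8]
grip_width: 21.5
finger_force: 30.0
```

Call:
play_rows([
  {"x": 0, "y": 0, "z": 0.0005, "twist": 0},
  {"x": 0, "y": 0, "z": 0.001, "twist": 0},
  {"x": 0, "y": 0, "z": 0.0015, "twist": 0},
  {"x": 0, "y": 0, "z": 0.002, "twist": 0},
  {"x": 0, "y": 0, "z": 0.0025, "twist": 0},
  {"x": 0, "y": 0, "z": 0.003, "twist": 0},
  {"x": 0, "y": 0, "z": 0.003, "twist": 0},
  {"x": 0, "y": 0, "z": 0.003, "twist": 0},
])

```text
time: 8.65
tool_pos: [534.4, 100.1, 148.7]
tcp_rot: [3.14, -0.001, 1.311]
contact_force: [-0.6, 1.4, 9.6]
grip_width: 21.3
finger_force: 30.0
```

Call:
play_rows([
  {"x": 0, "y": 0, "z": 0, "twist": 4},
  {"x": 0, "y": 0, "z": 0, "twist": 9},
  {"x": 0, "y": 0, "z": 0, "twist": 14},
  {"x": 0, "y": 0, "z": 0, "twist": 19},
  {"x": 0, "y": 0, "z": 0, "twist": 24},
  {"x": 0, "y": 0, "z": 0, "twist": 28},
  {"x": 0, "y": 0, "z": 0, "twist": 30},
  {"x": 0, "y": 0, "z": 0, "twist": 30},
])

```text
time: 9.45
tool_pos: [535.0, 100.3, 148.8]
tcp_rot: [3.14, -0.003, 0.786]
contact_force: [1.5, 3.4, 6.7]
grip_width: 21.5
finger_force: 30.0
```

Run:
```python
from h import *
o=bot.get_obs();print(o['time'],o['tool_pos'],np.degrees(o['tcp_rot'][2]),o['contact_force'],o['moment'],o['joint_positions'])
```

```text
9.45 [535.02458653 100.28014885 148.77529046] 45.05293578291671 [1.45742883 3.40586424 6.74740223] [ 0.61285992 -0.20756382  0.1108679 ] [4.42378357e-02 4.77850412e-01 1.61809577e+00 4.79813927e-04
 1.04219032e+00 8.28473697e-01]
```

Call:
play_rows([
  {"x": 0, "y": 0, "z": 0, "twist": 4},
  {"x": 0, "y": 0, "z": 0, "twist": 9},
  {"x": 0, "y": 0, "z": 0, "twist": 14},
  {"x": 0, "y": 0, "z": 0, "twist": 19},
  {"x": 0, "y": 0, "z": 0, "twist": 24},
  {"x": 0, "y": 0, "z": 0, "twist": 29},
  {"x": 0, "y": 0, "z": 0, "twist": 34},
  {"x": 0, "y": 0, "z": 0, "twist": 37},
])

```text
time: 10.25
tool_pos: [535.4, 99.8, 148.8]
tcp_rot: [3.141, -0.004, 0.139]
contact_force: [2.8, 1.3, 6.2]
grip_width: 22.0
finger_force: 30.0
```

Call:
play_rows([
  {"x": 0, "y": 0, "z": 0, "twist": 1},
  {"x": 0, "y": 0, "z": 0, "twist": 2},
  {"x": 0, "y": 0, "z": 0, "twist": 3},
  {"x": 0, "y": 0, "z": 0, "twist": 4},
  {"x": 0, "y": 0, "z": 0, "twist": 5},
  {"x": 0, "y": 0, "z": 0, "twist": 6},
  {"x": 0, "y": 0, "z": 0, "twist": 6},
  {"x": 0, "y": 0, "z": 0, "twist": 6},
])

```text
time: 11.05
tool_pos: [535.4, 99.7, 148.8]
tcp_rot: [3.141, -0.004, 0.037]
contact_force: [2.7, 0.4, 6.2]
grip_width: 21.5
finger_force: 30.0
```

Run:
```python
from h import *
o=bot.get_obs();print(o['time'],o['tool_pos'],np.degrees(o['tcp_rot'][2]),o['contact_force'],o['moment'])
c=cap('side','d5');i=cv2.imread('pics/d5.png');cv2.imwrite('pics/c5.png',cv2.resize(i[190:340,230:380],(600,600),interpolation=cv2.INTER_CUBIC))
```

```text
11.05 [535.43459497  99.72823744 148.77617613] 2.1169142334795388 [2.7163831  0.43649818 6.21015036] [ 0.19204209 -0.54725897  0.11390567]
```

View pics/c5.png

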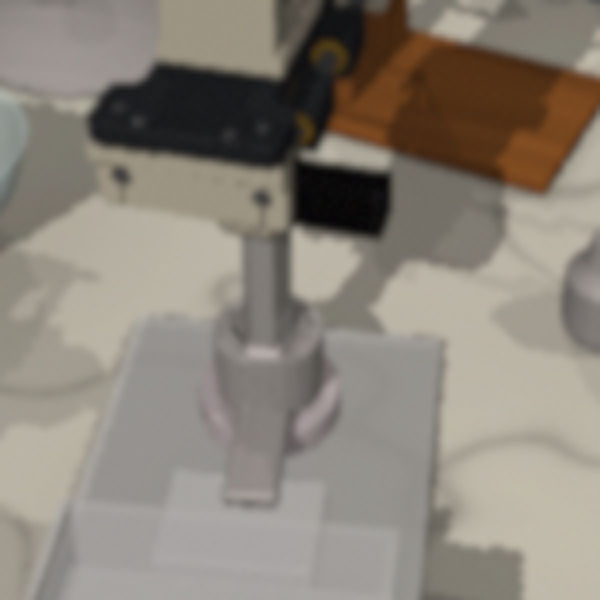

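The tongue now points at the tab (crop tip (250,495)), but the moment is still just friction, so the stop isn't reached yet.

Call:
play_rows([
  {"x": 0, "y": 0, "z": 0, "twist": 0.7},
  {"x": 0, "y": 0, "z": 0, "twist": 1.4},
  {"x": 0, "y": 0, "z": 0, "twist": 2.1},
  {"x": 0, "y": 0, "z": 0, "twist": 2.8},
  {"x": 0, "y": 0, "z": 0, "twist": 3.4},
  {"x": 0, "y": 0, "z": 0, "twist": 4},
  {"x": 0, "y": 0, "z": 0, "twist": 4},
  {"x": 0, "y": 0, "z": 0, "twist": 4},
])

```text
time: 11.9
tool_pos: [535.5, 99.7, 148.8]
tcp_rot: [3.141, -0.004, -0.033]
contact_force: [2.2, 0.9, 6.9]
grip_width: 21.7
finger_force: 30.0
```

Run:
```python
from h import *
o=bot.get_obs();print(o['time'],o['tool_pos'],np.degrees(o['tcp_rot'][2]),o['contact_force'],o['moment'])
```

```text
11.9 [535.4633558   99.67514528 148.76037199] -1.8656275829469184 [2.19281368 0.90184946 6.93705503] [ 0.24363956 -0.52082211  0.304599  ]
```

Call:
play_rows([
  {"x": 0, "y": 0, "z": 0, "twist": 0.5},
  {"x": 0, "y": 0, "z": 0, "twist": 1},
  {"x": 0, "y": 0, "z": 0, "twist": 1.5},
  {"x": 0, "y": 0, "z": 0, "twist": 2},
  {"x": 0, "y": 0, "z": 0, "twist": 2.5},
  {"x": 0, "y": 0, "z": 0, "twist": 2.5},
  {"x": 0, "y": 0, "z": 0, "twist": 2.5},
  {"x": 0, "y": 0, "z": 0, "twist": 2.5},
])

```text
time: 12.7
tool_pos: [535.5, 99.7, 148.8]
tcp_rot: [3.141, -0.005, -0.075]
contact_force: [2.8, 0.8, 6.2]
grip_width: 21.7
finger_force: 30.1
```

Run:
```python
from h import *
o=bot.get_obs();print(o['time'],o['tool_pos'],np.degrees(o['tcp_rot'][2]),o['contact_force'],o['moment'])
```

```text
12.7 [535.49232692  99.67507701 148.77449726] -4.314338410479171 [2.80228444 0.76520262 6.22466011] [ 0.17249998 -0.57592319  0.56480277]
```

Firm stop (0.56 N·m, well above friction). I'll relax the wind-up slightly, then open.

Call:
play_rows([
  {"x": 0, "y": 0, "z": 0, "twist": -1},
  {"x": 0, "y": 0, "z": 0, "twist": -2},
  {"x": 0, "y": 0, "z": 0, "twist": -3},
  {"x": 0, "y": 0, "z": 0, "twist": -4},
  {"x": 0, "y": 0, "z": 0, "twist": -4},
  {"x": 0, "y": 0, "z": 0, "twist": -4},
  {"x": 0, "y": 0, "z": 0, "twist": -4},
  {"x": 0, "y": 0, "z": 0, "twist": -4},
])

```text
time: 13.5
tool_pos: [535.5, 99.7, 148.8]
tcp_rot: [3.141, -0.004, -0.007]
contact_force: [2.0, 0.8, 6.4]
grip_width: 21.9
finger_force: 30.0
```

Call:
play_rows([
  {"x": 0, "y": 0, "z": 0, "twist": 0},
  {"x": 0, "y": 0, "z": 0, "twist": 0},
  {"x": 0, "y": 0, "z": 0, "twist": 0},
  {"x": 0, "y": 0, "z": 0, "twist": 0},
  {"x": 0, "y": 0, "z": 0, "twist": 0},
  {"x": 0, "y": 0, "z": 0, "twist": 0},
  {"x": 0, "y": 0, "z": 0, "twist": 0},
  {"x": 0, "y": 0, "z": 0, "twist": 0},
], jaw=0.0)

```text
time: 14.3
tool_pos: [534.0, 99.9, 147.2]
tcp_rot: [3.141, 0.0, -0.007]
contact_force: [-0.1, 0.8, 0.5]
grip_width: 81.2
finger_force: 0.0
```

Call:
play_rows([
  {"x": 0, "y": 0, "z": 0, "twist": 0},
  {"x": 0, "y": 0, "z": 0, "twist": 0},
  {"x": 0, "y": 0, "z": -0.01, "twist": 0},
  {"x": 0, "y": 0, "z": -0.03, "twist": 0},
  {"x": 0, "y": 0, "z": -0.055, "twist": 0},
  {"x": 0, "y": 0, "z": -0.08, "twist": 0},
  {"x": 0, "y": 0, "z": -0.1, "twist": 0},
  {"x": 0, "y": 0, "z": -0.11, "twist": 0},
])

```text
time: 15.1
tool_pos: [534.7, 100.0, 259.9]
tcp_rot: [-3.141, -0.004, -0.007]
contact_force: [1.0, -0.0, 0.6]
grip_width: 91.7
finger_force: 0.0
```

Run:
```python
from h import *
o=bot.get_obs();print(o['time'],o['tool_pos'],o['contact_force'],o['grip_width'])
cap('side','d6');i=cv2.imread('pics/d6.png')[190:340,230:380];cap('scene','s6');j=cv2.imread('pics/s6.png')[120:270,360:510]
cv2.imwrite('pics/c6.png',np.hstack([cv2.resize(k,(400,400),interpolation=cv2.INTER_CUBIC) for k in(i,j)]))
```

```text
15.1 [534.70648215  99.99130501 259.92568185] [ 1.01999894 -0.01614278  0.56477032] 91.72604799562218
```

View pics/c6.png

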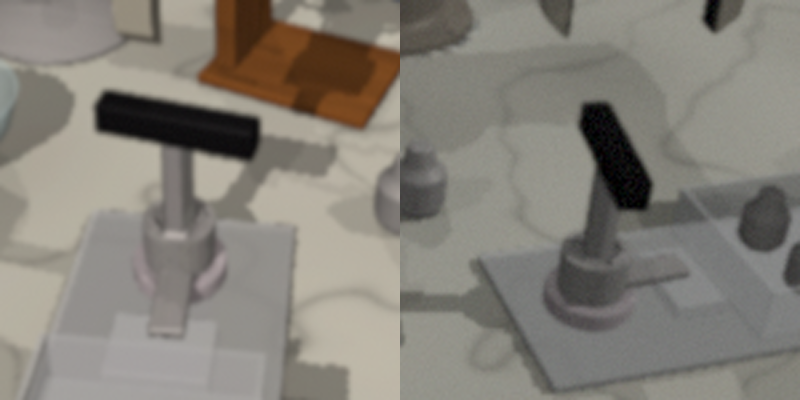

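The key stands in the screw (bar at left crop (178,125)), the tongue lies over the tab (167,325), and the gripper is clear.

```bash
python3 -c "
from plant import bot
print(bot.close_job())"
```

```text
the job is handed in; nothing more can be done
None
```

The key is fully home in the lock screw, the screw is turned clockwise to its stop with the tongue over the foot tab, and the gripper is clear; I handed the job in at about 15 s of the 48 s allowed, and no verdict came back.

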